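# Pack out a board carrier in the inspection nest and hold the fence closed

### The job

The black carrier with the green circuit boards sits loose in the inspection nest. Take yellow spacer plates from their rack and stand them side by side, seated on the base plate, in the gap between the carrier and the grey sliding fence until the fence, pushed towards them, closes firmly on the pack before running out of slot travel and clamps the carrier against the fixed fence. Do not press on the carrier with the robot or disturb the things lying about, and finish while holding the fence pressed firmly against the pack, so that a colleague can tighten its screws.

Things in the scene. Friction and masses are not known exactly. Their poses are not given: they have to be found in the camera images.
- tab_a (a point): tab of yellow spacer plate A. Plate: 122 long (x axis) x 10 thick (y) x 28 mm high, on its long edge, z up, 60 g; from its top edge rises the tab, 18 (x) x 10 (y) x 30 mm tall. Point: centre of the tab (grasp here), 43 mm above the plate's lower edge, -51 mm in x from its middle. Plates differ only in tab place (-51, -17, 17, 51 mm): with x axes one way, tabs do not meet side by side. Starts in the rack.
- tab_b (a point): tab of yellow spacer plate B. Plate: 122 long (x axis) x 10 thick (y) x 28 mm high, on its long edge, z up, 60 g; from its top edge rises the tab, 18 (x) x 10 (y) x 30 mm tall. Point: centre of the tab (grasp here), 43 mm above the plate's lower edge, -17 mm in x from its middle. Plates differ only in tab place (-51, -17, 17, 51 mm): with x axes one way, tabs do not meet side by side. Starts in the rack.
- tab_c (a point): tab of yellow spacer plate C. Plate: 122 long (x axis) x 10 thick (y) x 28 mm high, on its long edge, z up, 60 g; from its top edge rises the tab, 18 (x) x 10 (y) x 30 mm tall. Point: centre of the tab (grasp here), 43 mm above the plate's lower edge, +17 mm in x from its middle. Plates differ only in tab place (-51, -17, 17, 51 mm): with x axes one way, tabs do not meet side by side. Starts in the rack.
- tab_d (a point): tab of yellow spacer plate D. Plate: 122 long (x axis) x 10 thick (y) x 28 mm high, on its long edge, z up, 60 g; from its top edge rises the tab, 18 (x) x 10 (y) x 30 mm tall. Point: centre of the tab (grasp here), 43 mm above the plate's lower edge, +51 mm in x from its middle. Plates differ only in tab place (-51, -17, 17, 51 mm): with x axes one way, tabs do not meet side by side. Starts in the rack.
- carrier_mid (a point): middle of the board carrier, a black slab 170 (x) x 130 (y) x 24 mm high with green boards on top, lying loose on the base plate, about 0.5 kg; point 12 mm above the base plate. Its +y face (65 mm away) looks at the sliding fence, its -y face at the fixed fence, of which it lies 0 to 4 mm short; a push by the pack slides it there. Robot must not press on it.
- datum_face (a point): middle of the inner face of the fixed aluminium fence, a bar 180 x 20 x 26 mm high; point 13 mm above the base plate. y axis points across the nest to the sliding fence, x along the fences, z up. The dark steel base plate is 250 x 330 mm, its top 12 mm above the table.
- fence_face (a point): middle of the inner face of the grey sliding L fence, 160 mm long (x), upright leg 10 thick and 26.5 mm high, 8 mm thick foot reaching 68 mm behind the face (+y); point 13 mm above the base plate. Axes as the fixed fence's. Bolted in varying places: with the carrier home the gap is 36 to 51 mm with the fence backed off, 24 mm less at the end of its slots; two or three plates fill it.
- fence_knob (a point): black round knob of the sliding fence, by which it is pushed: head 20 mm in diameter, 28 mm tall, on a 14 mm stem; point: middle of the head, on its axis, 44 mm above the base plate, 40 mm behind the fence's face (+y). Two screw heads, 17 mm high over the base plate, stand 50 mm to either side.
- fence (a joint): travel of the sliding fence, m: 0 backed off, growing towards the carrier (-y), stopped by the end of its slots at 0.024. About 1 N of friction, no spring, no lock; carrier and pack add about 5 N of friction, so a firm push of about 15 N at the knob clamps everything.
- rack_mid (a point): middle of the grey comb rack, 136 (x) x 112 (y) x 21 mm high, on the table; point on the slot floor, 5 mm above the table. Four slots along x, 24 mm apart in y, each 12 mm wide and 16 mm deep, one plate in each in any order.
- lens_tube: bystander: black lens barrel; origin at the centre of its underside; leave it where it is
- loupe: bystander: loupe; origin at the centre of its underside; leave it where it is
- ipa_bottle: bystander: white bottle; origin at the centre of its underside; leave it where it is
- cal_target: bystander: chequered calibration plate; origin at the centre of its underside; leave it where it is
- thumb_nut: bystander: steel thumb nut; origin at the centre of its underside; leave it where it is
- screwdriver: bystander: screwdriver lying on the table; leave it where it is
- esd_brush: bystander: brush lying on the table; leave it where it is
Things that resemble listed ones, but are neither listed nor needed, are in the scene too. What is shaped like the part that bears tab_a but white is not meant.

How it is judged (in metres and radians):
On the way:
1. a first spacer plate stands seated in the gap, let go ((((height (world z) of tab_a between 0.052 and 0.058 m and angle between tab_a's own z axis and vertical below 0.08 rad and y of tab_a in the frame of carrier_mid between 0.066 and 0.125 m and (x of tab_a in the frame of carrier_mid between -0.081 and -0.021 m or x of tab_a in the frame of carrier_mid between 0.021 and 0.081 m) and angle between the x axis of tab_a and the x axis of carrier_mid, either way round below 0.06 rad) and contact force between the fingers and shim_a below 0.3 N) or ((height (world z) of tab_b between 0.052 and 0.058 m and angle between tab_b's own z axis and vertical below 0.08 rad and y of tab_b in the frame of carrier_mid between 0.066 and 0.125 m and (x of tab_b in the frame of carrier_mid between -0.047 and 0.013 m or x of tab_b in the frame of carrier_mid between -0.013 and 0.047 m) and angle between the x axis of tab_b and the x axis of carrier_mid, either way round below 0.06 rad) and contact force between the fingers and shim_b below 0.3 N) or ((height (world z) of tab_c between 0.052 and 0.058 m and angle between tab_c's own z axis and vertical below 0.08 rad and y of tab_c in the frame of carrier_mid between 0.066 and 0.125 m and (x of tab_c in the frame of carrier_mid between -0.047 and 0.013 m or x of tab_c in the frame of carrier_mid between -0.013 and 0.047 m) and angle between the x axis of tab_c and the x axis of carrier_mid, either way round below 0.06 rad) and contact force between the fingers and shim_c below 0.3 N) or ((height (world z) of tab_d between 0.052 and 0.058 m and angle between tab_d's own z axis and vertical below 0.08 rad and y of tab_d in the frame of carrier_mid between 0.066 and 0.125 m and (x of tab_d in the frame of carrier_mid between -0.081 and -0.021 m or x of tab_d in the frame of carrier_mid between 0.021 and 0.081 m) and angle between the x axis of tab_d and the x axis of carrier_mid, either way round below 0.06 rad) and contact force between the fingers and shim_d below 0.3 N))), for 0.1 s.
At the end, for the whole second after the job is handed in: Fingers press the still fence on the pack (over 5 N; 3 N on the carrier, 2.5 N on the fixed fence), travel under 23.5 mm. Plates in the gap: seated within 3 mm, upright within 0.08 rad, parallel within 0.06 rad, middle within 30 mm of the carrier's; other tabs over 190 mm from it. No plate held ((contact force between fence and shim_a above 5 N or contact force between fence and shim_b above 5 N or contact force between fence and shim_c above 5 N or contact force between fence and shim_d above 5 N) and (contact force between carrier and shim_a above 3 N or contact force between carrier and shim_b above 3 N or contact force between carrier and shim_c above 3 N or contact force between carrier and shim_d above 3 N) and contact force between datum_fence and carrier above 2.5 N and contact force between the fingers and fence above 3 N and value of joint fence below 0.0235 m and velocity of joint fence below 0.005 m/s and ((height (world z) of tab_a between 0.052 and 0.058 m and angle between tab_a's own z axis and vertical below 0.08 rad and y of tab_a in the frame of carrier_mid between 0.066 and 0.125 m and (x of tab_a in the frame of carrier_mid between -0.081 and -0.021 m or x of tab_a in the frame of carrier_mid between 0.021 and 0.081 m) and angle between the x axis of tab_a and the x axis of carrier_mid, either way round below 0.06 rad) or horizontal distance between tab_a and carrier_mid above 0.19 m) and ((height (world z) of tab_b between 0.052 and 0.058 m and angle between tab_b's own z axis and vertical below 0.08 rad and y of tab_b in the frame of carrier_mid between 0.066 and 0.125 m and (x of tab_b in the frame of carrier_mid between -0.047 and 0.013 m or x of tab_b in the frame of carrier_mid between -0.013 and 0.047 m) and angle between the x axis of tab_b and the x axis of carrier_mid, either way round below 0.06 rad) or horizontal distance between tab_b and carrier_mid above 0.19 m) and ((height (world z) of tab_c between 0.052 and 0.058 m and angle between tab_c's own z axis and vertical below 0.08 rad and y of tab_c in the frame of carrier_mid between 0.066 and 0.125 m and (x of tab_c in the frame of carrier_mid between -0.047 and 0.013 m or x of tab_c in the frame of carrier_mid between -0.013 and 0.047 m) and angle between the x axis of tab_c and the x axis of carrier_mid, either way round below 0.06 rad) or horizontal distance between tab_c and carrier_mid above 0.19 m) and ((height (world z) of tab_d between 0.052 and 0.058 m and angle between tab_d's own z axis and vertical below 0.08 rad and y of tab_d in the frame of carrier_mid between 0.066 and 0.125 m and (x of tab_d in the frame of carrier_mid between -0.081 and -0.021 m or x of tab_d in the frame of carrier_mid between 0.021 and 0.081 m) and angle between the x axis of tab_d and the x axis of carrier_mid, either way round below 0.06 rad) or horizontal distance between tab_d and carrier_mid above 0.19 m) and contact force between the fingers and shim_a below 0.5 N and contact force between the fingers and shim_b below 0.5 N and contact force between the fingers and shim_c below 0.5 N and contact force between the fingers and shim_d below 0.5 N); the arm keeps its last pose, push and grip.
It fails at once if the robot presses on the board carrier (contact force between any of the fingers, the arm and carrier above 2 N).
It fails at once if the carrier is tipped (angle between carrier_mid's own z axis and vertical above 0.1 rad).
It fails at once if a bystander is disturbed (distance of any of lens_tube, loupe, screwdriver, esd_brush, ipa_bottle, cal_target, thumb_nut from where it was at the start of the episode above 0.03 m).
It also fails if it takes over 72 s, if anything falls off the work surface, if the arm or the gripper's body presses on something with over 40 N, if the wrist force passes 120 N, or if a joint passes its speed limit or range.

### The arm

A 6-joint arm with a two-finger parallel gripper is mounted at the origin on the work surface. World frame = base frame: x ahead of the robot, y to its left, z up, the work surface at z = 0. Lengths are in m, angles in degrees, forces in N, time in s.
With the tool pointing down it reaches from about 0.3 to 0.75 m from the base axis. Payload 8.5 kg.
Tool frame: the origin (TCP) lies on the centre line of the jaws, within the pads' length; the fingertips stand 22 mm ahead of it and the grasp point (between the pads) lies 3 mm ahead of it (env.tip_reach is the distance from the TCP to the fingertips, in m); y points along the fingers, z is the direction in which the jaws open and shut, and the axes are right-handed (so a half turn about y gives the same grasp; the last joint's range is limited). The gripper opens to 85 mm and grips with 20 to 120 N. Pads are 22 mm wide; open, the fingers measure 114 mm over their backs; the gripper's body (76 mm by 85 mm) begins 54 mm behind the grasp point. The pads swing forward as they close: fully open they stand 13 mm farther back than shut.
Start: joints at [53.325, 21.807, 74.336, -0, 83.858, -12.336], TCP at [0.227, 0.501, 0.253] pointing down, gripper open.
Joint ranges: [-178.18, 178.18], [-50.72, 133.34], [12.68, 142.11], [-81.47, 261.47], [9.98, 163.14], [-165.26, 165.26]. Speed limits (degrees/s): [136.94, 136.94, 180, 180, 180, 180].

### API

Orientations are given as a 3x3 rotation matrix whose columns are the frame's x, y, z axes.
In Python, from rig import env, get_image gives the robot as it stands. The module is installed in compiled form; this text tells all that it offers.
- The arm moves only by the tool carry_out, never from a script. Its argument "targets" is a list that holds one entry, the list of rows, each a list of 7 numbers: the closure, from 0 (fully open) to 1 (shut), then the shift along the world's x, y, z in mm, then the turn, a rotation vector about the world's x, y, z in degrees. In form: [[[claw, dx, dy, dz, ax, ay, az], ...]]. A call has 1 to 20 rows; each row is the pose to reach, as a shift and turn from the pose commanded when the call began; what a row does not reach only later rows make up. A row lasts 1/12 s, in which the tool goes at most 41.7 mm and 7.16 degrees, less where a joint would pass 70% of its speed; a pose out of reach is approached as far as the arm can. A call with a gripper value outside its range is refused whole. The fingers move at their own pace and stop on an object; "squeeze" is the grip in N (left out, the last holds). Time passes only in rows, so rows that repeat a pose let the fingers close. It gives the time, the measured TCP pose, the force and the opening at its end, in the units of the state.
- env.observe(): the state, without advancing time (a new reading comes with each control period).
- get_image(name): name is "scene" or "top" or "wrist"; returns a dict with "img" (480x640x3 uint8, red, green, blue), "fx", "fy", "cx", "cy" (pixels), "rvec" (rotation vector, rad) and "tvec" (3), from world to camera coordinates, as OpenCV has them. Camera axes: x right, y down, z forward; pixel columns grow to the right and rows downward; lengths in m; the calibration is good to about 2 mm. The wrist camera is an equidistant fisheye: a pixel r from the principal point sees the ray r / f radians off the axis. A picture is of the moment at which its call begins. There is no depth.
- env.close_job(): hands the job in, once; it reports no verdict.
The state is a dict: "time_s": time; "q": joint angles; "qvel": joint speeds; "joint_efforts": joint torques, N m; "position": TCP position; "tool_rot": TCP orientation; "ft_force": force on the tool from outside, world axes, zero at the start; "wrist_torque": the same for the moment, N m; "grip_width": finger opening in m.
Only numpy, scipy, OpenCV 4.12 (cv2) and the standard library are available. Lean on these libraries where they do the work, as an engineer would, in place of code of your own. Each camera call takes 0.05 s, during which the arm holds its last target.

## Working session

There is one attempt and no reset: what is moved stays moved. The work goes in short steps, Python scripts to look and compute and a tool call to move; the robot and the scene stay as the last step left them, time stands still between calls to the robot, and variables do not carry over. Pictures are saved under pics/ and viewed, and the job is handed in when it is done.

Besides the shell and the picture viewer there is one more tool, called after ">>>" as name(argument=value, ...) on one line, values as JSON. carry_out: Moves the arm, as the interface text tells. Its arguments: {"type":"object","properties":{"targets":{"type":"array"},"squeeze":{"type":"number"}},"required":["targets"]}

```bash
mkdir -p pics
cat > h.py <<'E'
import numpy as np, cv2
from rig import env, get_image
def cam(n):
    d=get_image(n); return d
def save(d,name): cv2.imwrite('pics/'+name,cv2.cvtColor(d['img'],cv2.COLOR_RGB2BGR))
def ray(d,u,v):
    R=cv2.Rodrigues(np.array(d['rvec'],float))[0]; t=np.array(d['tvec'],float).ravel()
    c=-R.T@t
    r=np.array([(u-d['cx'])/d['fx'],(v-d['cy'])/d['fy'],1.])
    return c,R.T@r
def at(d,u,v,z):
    c,r=ray(d,u,v); return c+r*(z-c[2])/r[2]
def proj(d,P):
    P=np.atleast_2d(np.array(P,float))
    R=cv2.Rodrigues(np.array(d['rvec'],float))[0]; t=np.array(d['tvec'],float).ravel()
    X=P@R.T+t
    return np.c_[d['fx']*X[:,0]/X[:,2]+d['cx'],d['fy']*X[:,1]/X[:,2]+d['cy']]
E
python3 - <<'E'
from h import *
import pickle
D={}
for n in ['scene','top','wrist']:
    d=cam(n); D[n]=d; save(d,n+'0.png'); print(n,d['fx'],d['cx'],d['cy'],d['rvec'],d['tvec'], ray(d,320,240))
pickle.dump(D,open('D0.pkl','wb'))
print(env.observe())
E
```

```text
scene 545.7854295959754 318.6219982933204 242.61876539062922 [ 0.73371975  2.53028757 -1.22720497] [ 0.38856581 -0.13489815  1.59315569] (array([1.03252011, 0.92525946, 0.88607172]), array([-0.41695172, -0.66742788, -0.61702568]))
top 445.94357427708104 316.76017576923556 240.10419388517514 [ 2.16818044 -2.11588783  0.16566759] [0.03278198 0.49751315 0.93649516] (array([0.34776466, 0.04416677, 1.00136218]), array([ 0.1530781 , -0.00648854, -0.98821953]))
wrist 371.64829954431775 326.9677698144979 240.15721918579314 [-2.42928005 -1.56752404 -0.22497078] [-0.55082814 -0.03564961  0.37954895] (array([0.16049563, 0.5325091 , 0.37338338]), array([ 0.24939769, -0.13480622, -0.95915575]))
{'time_s': 0.15, 'q': array([ 5.33252887e+01,  2.18311431e+01,  7.43706347e+01, -7.08763552e-04,
        8.38587959e+01, -1.23389156e+01]), 'qvel': array([-0.06817559, -0.08195786, -0.18674894,  0.06443011,  0.06323879,
       -0.01664767]), 'joint_efforts': array([ 2.89295167e-03, -4.48625100e+01, -2.31344497e+01, -1.06791435e-04,
        3.77642849e-03,  1.84734148e-05]), 'position': array([0.22655921, 0.50095585, 0.25288718]), 'tool_rot': array([[ 9.11146486e-01, -6.21577405e-04,  4.12082146e-01],
       [-4.12082559e-01, -8.55271096e-04,  9.11146109e-01],
       [-2.13905886e-04, -9.99999441e-01, -1.03541846e-03]]), 'ft_force': array([0.12654192, 0.11770158, 0.0894673 ]), 'wrist_torque': array([-0.06844483,  0.01219837, -0.00741889]), 'grip_width': 0.08536401371347818}
```

View pics/scene0.png

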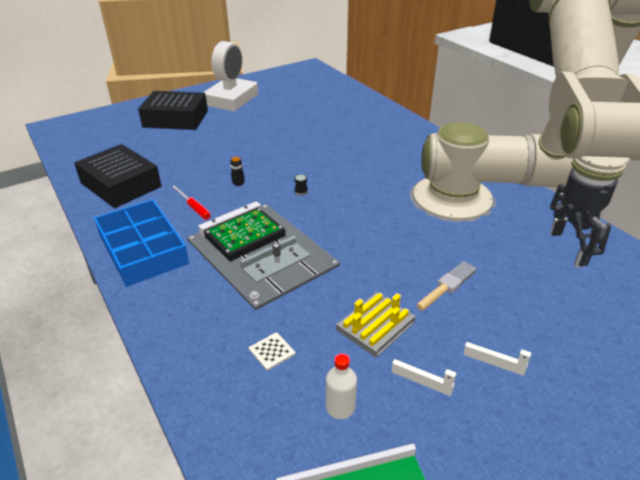

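View pics/top0.png

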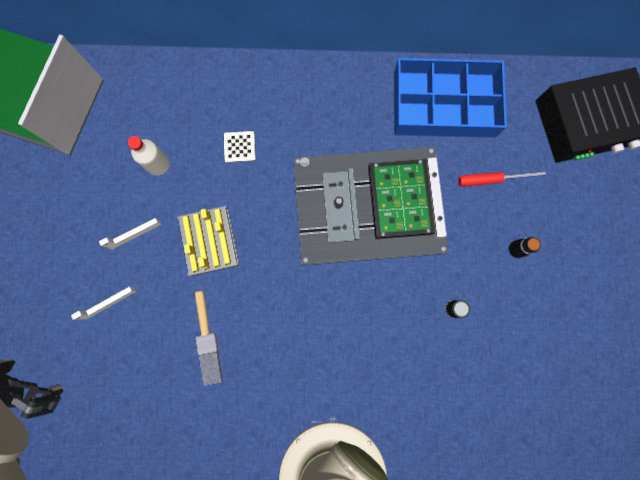

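View pics/wrist0.png

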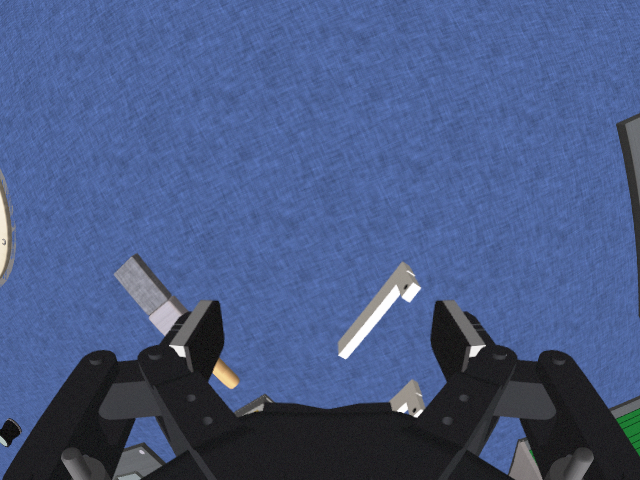

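Run:
```python
import cv2
a=cv2.imread('pics/top0.png')
cv2.imwrite('pics/rackz.png',cv2.resize(a[200:280,170:245],None,fx=7,fy=7,interpolation=cv2.INTER_CUBIC))
cv2.imwrite('pics/nestz.png',cv2.resize(a[140:275,285:455],None,fx=4.4,fy=4.4,interpolation=cv2.INTER_CUBIC))
b=cv2.imread('pics/scene0.png')
cv2.imwrite('pics/rackzs.png',cv2.resize(b[280:360,325:425],None,fx=7,fy=7,interpolation=cv2.INTER_CUBIC))
```

```text
(no output)
```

View pics/rackz.png

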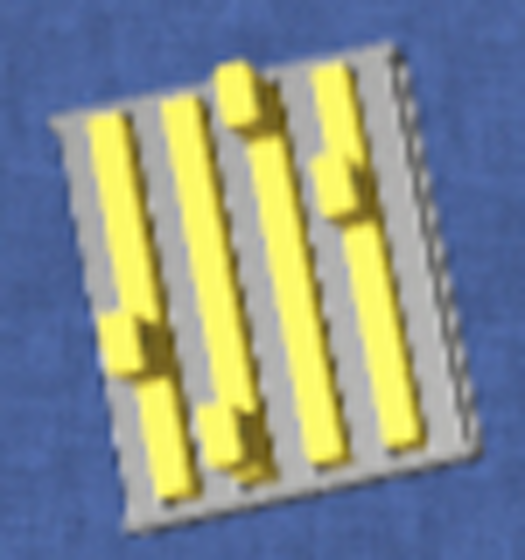

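View pics/nestz.png

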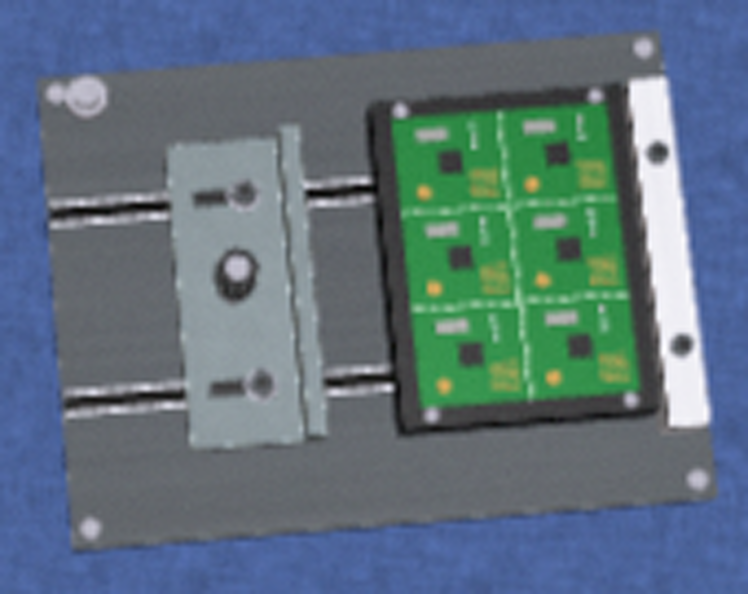

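View pics/rackzs.png

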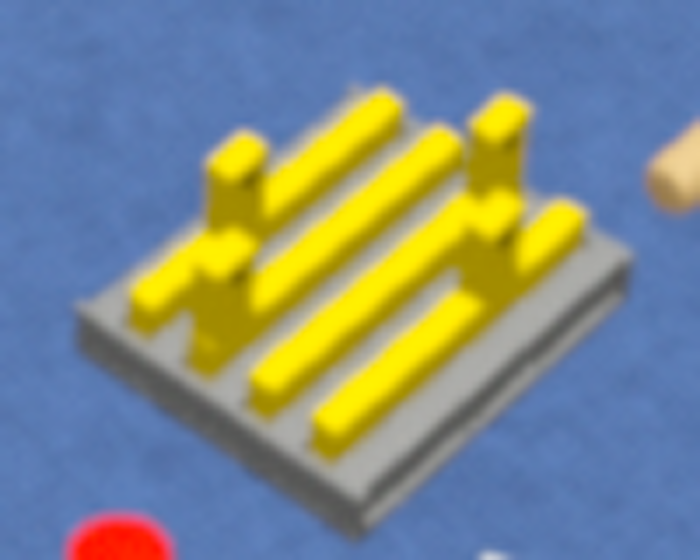

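Run:
```python
from h import *
import pickle
D=pickle.load(open('D0.pkl','rb')); d=D['top']
rk=lambda X,Y:(170+X/7-.4,200+Y/7-.4)
ns=lambda X,Y:(285+X/4.4-.4,140+Y/4.4-.4)
def show(n,p,z):
    q=at(d,*p,z); print(n,np.round(q[:2]*1000,1)); return q
c=[show('rack',rk(*p),.021) for p in [(55,118),(393,45),(478,455),(130,530)]]
print('rack mid',np.mean(c,0), [np.linalg.norm(c[i]-c[(i+1)%4]) for i in range(4)])
for n,a,b in [('P1',(108,115),(178,497)),('P2',(180,98),(257,478)),('P3',(235,75),(328,463)),('P4',(332,65),(405,447))]:
    A=show(n,rk(*a),.033);B=show(n,rk(*b),.033);v=A-B;print(np.linalg.norm(v),np.degrees(np.arctan2(v[1],v[0])))
for n,p in [('t1',(120,343)),('t2',(219,434)),('t3',(237,92)),('t4',(335,183))]: show(n,rk(*p),.063)
c=[show('base',ns(*p),.012) for p in [(38,80),(657,33),(717,497),(73,550)]]
print(np.mean(c,0), [np.linalg.norm(c[i]-c[(i+1)%4]) for i in range(4)])
for n,a,b,z in [('car+',(367,103),(400,435),.036),('fence in',(300,127),(327,433),.0385),('fence foot back',(167,147),(190,447),.02),('datum inner',(628,83),(670,427),.038),('datum outer',(665,77),(710,423),.038),('car-',(625,83),(660,410),.036)]:
    A=show(n,ns(*a),z);B=show(n,ns(*b),z);v=A-B;print(np.linalg.norm(v),np.degrees(np.arctan2(v[1],v[0])))
show('knob',ns(238,265),.070)
```

```text
rack [545.1 358.3]
rack [571.7 251.5]
rack [440.3 217.4]
rack [414.  325.3]
rack mid [0.49279626 0.28813173 0.021     ] [np.float64(0.11003370755358456), np.float64(0.13575385375956497), np.float64(0.11101459241061165), np.float64(0.13515567052953287)]
P1 [544.1 337.8]
P1 [423.8 307.7]
0.12396659149855753 14.03943008870563
P2 [550.1 315.4]
P2 [430.3 283.6]
0.12396223631652867 14.872167847706262
P3 [558.  298.5]
P3 [435.5 261.8]
0.12783677055738102 16.663796288327863
P4 [562.  267.9]
P4 [441.1 238.1]
0.12451014859961082 13.83897879173018
t1 [467.7 320.2]
t2 [440.8 288.4]
t3 [546.2 289.6]
t4 [518.6 257.9]
base [691.7 103.9]
base [ 725.7 -221.7]
base [ 479.6 -248.3]
base [444.6  78.2]
[ 0.58540218 -0.07194649  0.012     ] [np.float64(0.3273814626797967), np.float64(0.24750654094844146), np.float64(0.3283933671678165), np.float64(0.24839584700097966)]
car+ [675.3 -66.2]
car+ [503.7 -83.8]
0.1725028005319004 5.851467843289214
fence in [660.9 -31.9]
fence in [503.4 -47.1]
0.15821944301848176 5.545500733267462
fence foot back [654.4  35.5]
fence foot back [497.5  20.3]
0.15762829679939075 5.505672305607486
datum inner [ 688.6 -199.4]
datum inner [ 510.7 -217.9]
0.17886146042468845 5.929456571232383
datum outer [ 692.3 -218.4]
datum outer [ 513.2 -237.9]
0.1801247137571039 6.1980450372073665
car- [ 689.3 -198.4]
car- [ 519.6 -213.6]
0.17042922082781128 5.117710314992114
knob [580.1   0. ]
```

>>> carry_out(targets=[[[0,303,-561,0,0,0,30.1],[0,303,-561,0,0,0,30.1],[0,303,-561,0,0,0,30.1],[0,303,-561,0,0,0,30.1],[0,303,-561,0,0,0,30.1],[0,303,-561,0,0,0,30.1],[0,303,-561,0,0,0,30.1],[0,303,-561,0,0,0,30.1],[0,303,-561,0,0,0,30.1],[0,303,-561,0,0,0,30.1],[0,303,-561,0,0,0,30.1],[0,303,-561,0,0,0,30.1],[0,303,-561,0,0,0,30.1],[0,303,-561,0,0,0,30.1],[0,303,-561,0,0,0,30.1],[0,303,-561,0,0,0,30.1],[0,303,-561,0,0,0,30.1],[0,303,-561,0,0,0,30.1],[0,303,-561,0,0,0,30.1],[0,303,-561,0,0,0,30.1]]])

```text
time_s: 1.82
position: [0.5292, -0.0588, 0.2534]
tool_rot: [[0.995, -0.0, -0.102], [0.102, 0.0, 0.995], [-0.0, -1.0, 0.0]]
ft_force: [0.7, 0.4, -0.0]
grip_width: 0.0852
```

Run:
```python
from h import *
import pickle
d=cam('wrist'); save(d,'w1.png'); pickle.dump(d,open('w1.pkl','wb'))
print(env.tip_reach, ray(d,320,240)); o=env.observe(); print(o['time_s'],o['position'],o['qvel'].round(2))
```

```text
0.022 (array([ 0.45703506, -0.06442739,  0.37401664]), array([ 0.28325066,  0.01030321, -0.95917391]))
1.8667 [ 0.52923773 -0.05875988  0.25354918] [-0.03 -0.   -0.31  0.03 -0.05 -0.1 ]
```

View pics/w1.png

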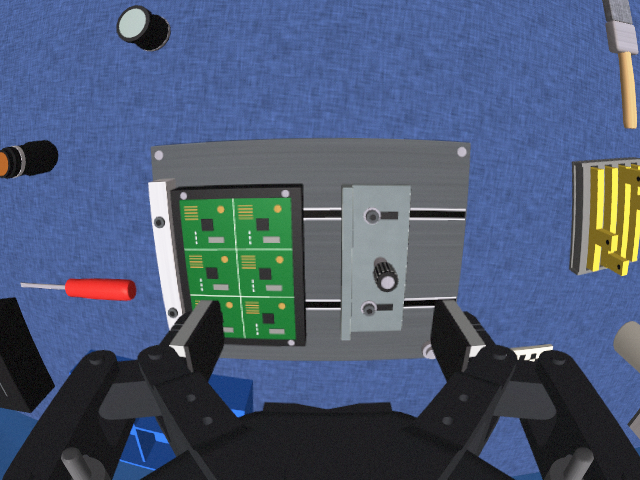

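```bash
cat >> h.py <<'E'
def fray(d,u,v):
    R=cv2.Rodrigues(np.array(d['rvec'],float))[0]; t=np.array(d['tvec'],float).ravel()
    K=np.array([[d['fx'],0,d['cx']],[0,d['fy'],d['cy']],[0,0,1.]])
    p=cv2.fisheye.undistortPoints(np.array([[[u,v]]],float),K,np.zeros(4))[0,0]
    return -R.T@t, R.T@np.array([p[0],p[1],1.])
def fat(d,u,v,z):
    c,r=fray(d,u,v); return c+r*(z-c[2])/r[2]
def fproj(d,P):
    P=np.array(P,float).reshape(-1,1,3); K=np.array([[d['fx'],0,d['cx']],[0,d['fy'],d['cy']],[0,0,1.]])
    return cv2.fisheye.projectPoints(P,np.array(d['rvec'],float),np.array(d['tvec'],float),K,np.zeros(4))[0].reshape(-1,2)
E
python3 - <<'E'
import cv2
a=cv2.imread('pics/w1.png')
cv2.imwrite('pics/w1z.png',cv2.resize(a[170:350,270:420],None,fx=3.3,fy=3.3,interpolation=cv2.INTER_CUBIC))
cv2.imwrite('pics/w1y.png',cv2.resize(a[170:350,140:310],None,fx=3.3,fy=3.3,interpolation=cv2.INTER_CUBIC))
E
```

```text
(no output)
```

View pics/w1z.png

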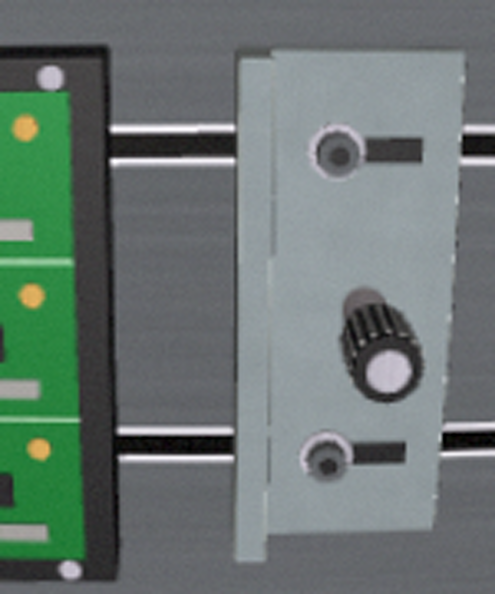

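View pics/w1y.png

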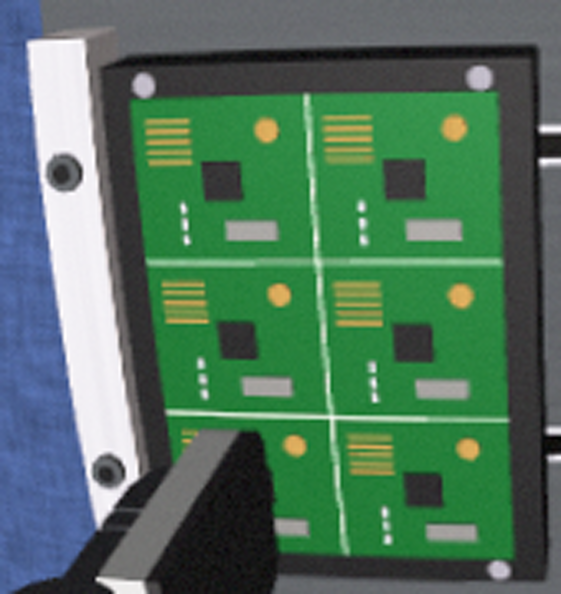

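Run:
```python
from h import *
import pickle
d=pickle.load(open('w1.pkl','rb'))
a=lambda X,Y:(270+X/3.3-.35,170+Y/3.3-.35); b=lambda X,Y:(140+X/3.3-.35,170+Y/3.3-.35)
def show(n,p,z):
    q=fat(d,*p,z); print(n,np.round(q[:2]*1000,1)); return q
th=np.radians(5.7);X=np.array([np.cos(th),np.sin(th)]);Y=np.array([-X[1],X[0]])
for n,p1,p2,z in [('car+',a(108,62),a(118,577),.036),('fence',a(239,57),a(235,560),.0385),('foot back',a(464,52),a(433,528),.020),('datum',b(88,40),b(139,440),.038),('car-',b(103,68),b(165,445),.036)]:
    A=show(n,p1,z);B=show(n,p2,z);v=B-A;m=(A+B)[:2]/2;print(np.linalg.norm(v),np.degrees(np.arctan2(v[1],v[0])),'Y=',Y@A[:2],Y@B[:2],'X=',X@A[:2],X@B[:2])
k=show('knob',a(389,372),.070);print(X@k[:2],Y@k[:2])
for p in [(158,155),(462,152)]: show('screw',p,.012)
```

```text
car+ [509.4 -81.7]
car+ [674.1 -65.3]
0.16548630855209243 5.681780915750097 Y= -0.13187427925205814 -0.13192690108515873 X= 0.4987522175789427 0.6642385177646107
fence [504.  -45.7]
fence [662.1 -28.8]
0.1590470047462403 6.12876007727977 Y= -0.09556700077463105 -0.09437681940060809 X= 0.4969472524554523 0.6559898039536205
foot back [497.5  21.4]
foot back [655.6  38.3]
0.15905375727896554 6.095033307214066 Y= -0.02814850242637266 -0.02705189401114329 X= 0.4971336925564642 0.6561836694647925
datum [ 512.9 -214.8]
datum [ 640.5 -200.4]
0.12833762389664805 6.436713511759701 Y= -0.26466117459400185 -0.26301104508807777 X= 0.48907543970774453 0.6174024547125796
car- [ 521.4 -210.5]
car- [ 642.  -192.1]
0.1220690672458174 8.701875253656151 Y= -0.26128432633416965 -0.25489173520963687 X= 0.4978674907139197 0.6197690573854701
knob [580.    2.7]
0.5774402563847796 -0.05494926929267401
screw [ 489.6 -237.1]
screw [457.3  72.7]
```

>>> carry_out(targets=[[[0,-90,334,-20,0,0,8.4],[0,-90,334,-20,0,0,8.4],[0,-90,334,-20,0,0,8.4],[0,-90,334,-20,0,0,8.4],[0,-90,334,-20,0,0,8.4],[0,-90,334,-20,0,0,8.4],[0,-90,334,-20,0,0,8.4],[0,-90,334,-20,0,0,8.4],[0,-90,334,-20,0,0,8.4],[0,-90,334,-20,0,0,8.4],[0,-90,334,-20,0,0,8.4],[0,-90,334,-20,0,0,8.4]]])

```text
time_s: 2.87
position: [0.4396, 0.2736, 0.2335]
tool_rot: [[0.97, 0.0, -0.245], [0.245, -0.0, 0.97], [0.0, -1.0, -0.0]]
ft_force: [-0.0, -0.0, 0.0]
grip_width: 0.0856
```

Run:
```python
from h import *
import pickle
d=cam('wrist'); save(d,'w2.png'); pickle.dump(d,open('w2.pkl','wb'))
o=env.observe(); print(o['time_s'],o['position'],o['qvel'].round(2)); print(fproj(d,[[.493,.288,.03]]))
x,y=fproj(d,[[.493,.288,.03]])[0].astype(int)
cv2.imwrite('pics/w2z.png',cv2.resize(cv2.imread('pics/w2.png')[y-90:y+90,x-90:x+90],None,fx=3.3,fy=3.3,interpolation=cv2.INTER_CUBIC));print(x,y)
```

```text
2.9167 [0.43981553 0.27331446 0.23354426] [-0.64  0.2  -0.08  0.13 -0.03  0.15]
[[326.02218088 272.4995509 ]]
326 272
```

View pics/w2z.png

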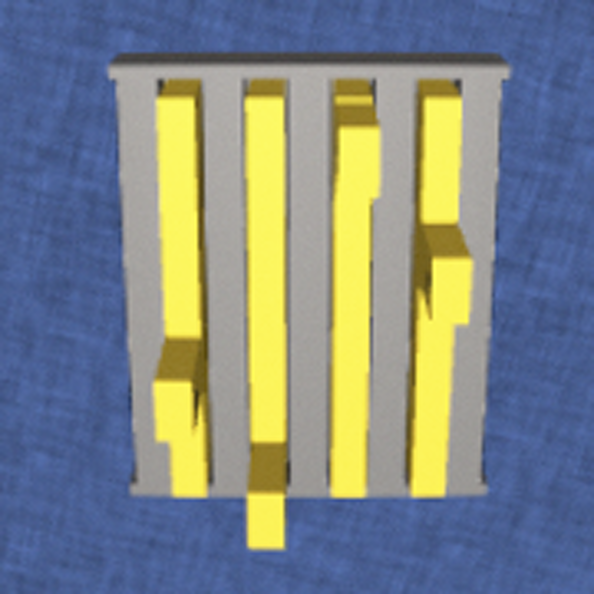

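Run:
```python
from h import *
import pickle
d=pickle.load(open('w2.pkl','rb'))
a=lambda X,Y:(236+X/3.3-.35,182+Y/3.3-.35)
def show(n,p,z):
    q=fat(d,*p,z); print(n,np.round(q[:2]*1000,1)); return q
for n,p in [('P4',(174,410)),('P3',(266,520)),('P2',(359,160)),('P1',(452,290))]: show('tab'+n,a(*p),.063)
for n,p,q in [('P4',(177,95),(190,496)),('P2?',(441,95),(428,496)),('P3',(264,95),(270,496))]:
    A=show(n,a(*p),.033);B=show(n,a(*q),.033);v=B-A;print(np.linalg.norm(v),np.degrees(np.arctan2(v[1],v[0])),(A+B)/2)
c=np.array([show('r',a(*p),.021) for p in [(113,77),(503,77),(483,488),(135,488)]]);print(c.mean(0))
o=env.observe();R=o['tool_rot'];print(np.degrees(np.arctan2(R[1,0],R[0,0])))
```

```text
tabP4 [519.1 260.7]
tabP3 [546.3 292.3]
tabP2 [441.  290.4]
tabP1 [468.3 322.4]
P4 [442.9 241.9]
P4 [562.1 271.7]
0.12287704599425628 14.026147469581685 [0.50248821 0.25676201 0.033     ]
P2? [425.5 310.5]
P2? [544.6 341.4]
0.12298185057847287 14.541653247241536 [0.48504371 0.32598474 0.033     ]
P3 [437.2 264.5]
P3 [555.9 295. ]
0.12252257596003382 14.415732462086076 [0.49657739 0.27979656 0.033     ]
r [444.9 222.7]
r [418.3 328. ]
r [544.4 360.7]
r [571.  254.8]
[0.4946647  0.29155578 0.021     ]
14.113911620080021
```

>>> carry_out(targets=[[[0.55,40,-7,-40,0,0,0.2],[0.55,79,-13.5,-80,0,0,0.2],[0.55,79,-13.5,-110,0,0,0.2],[0.55,79,-13.5,-140,0,0,0.2],[0.55,79,-13.5,-160,0,0,0.2],[0.55,79,-13.5,-174.5,0,0,0.2],[0.55,79,-13.5,-174.5,0,0,0.2],[0.55,79,-13.5,-174.5,0,0,0.2]]], squeeze=40)

```text
time_s: 3.58
position: [0.5191, 0.2596, 0.0589]
tool_rot: [[0.969, -0.001, -0.247], [0.247, -0.0, 0.969], [-0.001, -1.0, -0.0]]
ft_force: [0.3, -0.3, 0.9]
grip_width: 0.0384
```

Run:
```python
from h import *
d=cam('wrist'); save(d,'w3.png'); o=env.observe(); print(o['time_s'],o['position'],o['grip_width'],o['ft_force'])
```

```text
3.6333 [0.5194518  0.25999597 0.05986008] 0.03868240492611196 [-0.48969148  0.61423225  0.4266254 ]
```

View pics/w3.png

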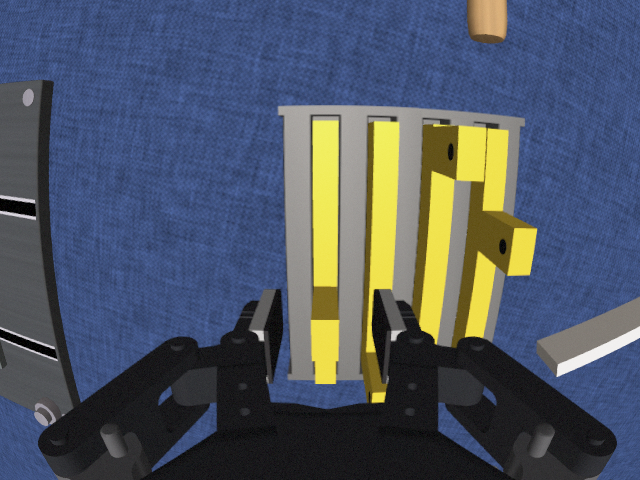

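>>> carry_out(targets=[[[1,0,0,0,0,0,0],[1,0,0,0,0,0,0],[1,0,0,0,0,0,0],[1,0,0,0,0,0,0],[1,0,0,0,0,0,0],[1,0,0,0,0,0,0],[1,0,0,0,0,0,0],[1,0,0,0,0,0,0]]], squeeze=50)

```text
time_s: 4.3
position: [0.5193, 0.2603, 0.0602]
tool_rot: [[0.969, 0.002, -0.248], [0.248, -0.0, 0.969], [0.002, -1.0, -0.001]]
ft_force: [-0.2, -3.5, 7.7]
grip_width: 0.0091
```

>>> carry_out(targets=[[[1,0,0,5,0,0,0],[1,0,0,15,0,0,0],[1,0,0,35,0,0,0],[1,0,0,65,0,0,0],[1,0,0,80,0,0,0],[1,0,0,80,0,0,0]]])

```text
time_s: 4.8
position: [0.5199, 0.2614, 0.1432]
tool_rot: [[0.969, 0.007, -0.248], [0.248, 0.003, 0.969], [0.007, -1.0, 0.001]]
ft_force: [0.4, 0.3, -0.9]
grip_width: 0.009
```

Run:
```python
from h import *
d=cam('wrist'); save(d,'w4.png'); o=env.observe(); print(o['time_s'],o['position'],o['grip_width'],o['ft_force'],o['wrist_torque'])
```

```text
4.85 [0.5191159  0.26111307 0.14093867] 0.009230006445286642 [ 0.76815055 -0.30453488 -1.59872889] [ 0.02195033  0.01183359 -0.01293721]
```

View pics/w4.png

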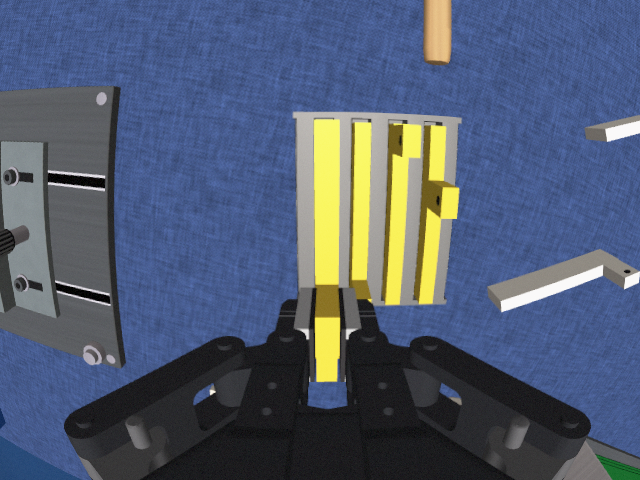

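>>> carry_out(targets=[[[1,22,-81,15,0,0,-4],[1,43,-162,15,0,0,-8.3],[1,65,-244,15,0,0,-8.3],[1,86,-325.5,15,0,0,-8.3],[1,86,-325.5,15,0,0,-8.3],[1,86,-325.5,15,0,0,-8.3],[1,86,-325.5,15,0,0,-8.3],[1,86,-325.5,15,0,0,-8.3],[1,86,-325.5,15,0,0,-8.3],[1,86,-325.5,15,0,0,-8.3],[1,86,-325.5,-10,0,0,-8.3],[1,86,-325.5,-10,0,0,-8.3],[1,86,-325.5,-10,0,0,-8.3]]])

```text
time_s: 5.93
position: [0.6037, -0.0634, 0.1276]
tool_rot: [[0.994, -0.004, -0.107], [0.107, 0.002, 0.994], [-0.004, -1.0, 0.002]]
ft_force: [-0.2, 0.9, -0.7]
grip_width: 0.0092
```

Run:
```python
from h import *
import pickle
d=cam('wrist'); save(d,'w5.png');pickle.dump(d,open('w5.pkl','wb'))
t=cam('top'); save(t,'t5.png');cv2.imwrite('pics/t5z.png',cv2.resize(cv2.imread('pics/t5.png')[140:275,285:455],None,fx=4.4,fy=4.4,interpolation=cv2.INTER_CUBIC))
cv2.imwrite('pics/w5z.png',cv2.resize(cv2.imread('pics/w5.png')[60:400,200:520],None,fx=1.75,fy=1.75,interpolation=cv2.INTER_CUBIC))
o=env.observe(); print(o['time_s'],o['position'],o['grip_width'],o['ft_force'],o['wrist_torque'],o['tool_rot'])
```

```text
6.0333 [ 0.604742   -0.06390248  0.12947728] 0.008901377363040143 [-0.00276905  1.30382237 -0.12345762] [ 0.00307469  0.06398654 -0.05863283] [[ 9.94277005e-01  2.97920104e-04 -1.06832342e-01]
 [ 1.06832323e-01  8.16907949e-05  9.94277048e-01]
 [ 3.04942340e-04 -9.99999952e-01  4.93957823e-05]]
```

View pics/w5z.png

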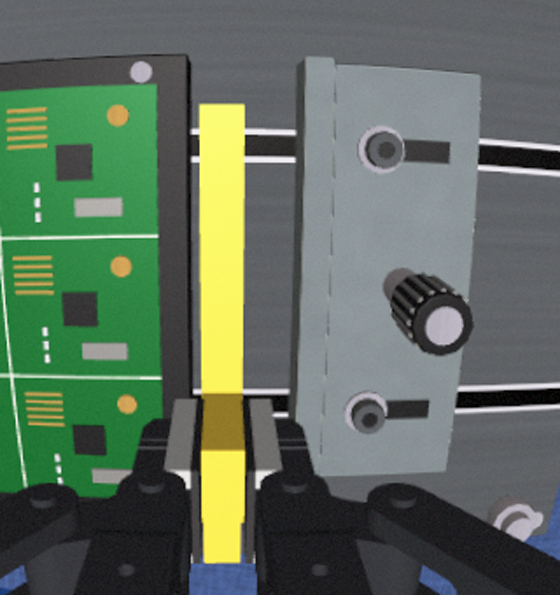

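View pics/t5z.png

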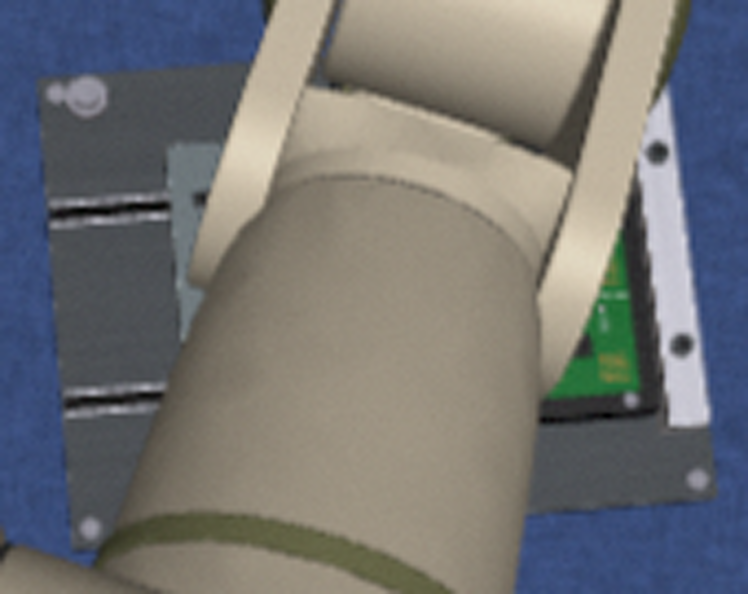

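Run:
```python
from h import *
import pickle
d=pickle.load(open('w5.pkl','rb'))
a=lambda X,Y:(200+X/1.75-.3,60+Y/1.75-.3)
th=np.radians(6.1);X=np.array([np.cos(th),np.sin(th)]);Y=np.array([-X[1],X[0]])
t=Y@np.array([.6047,-.0639])
def show(n,p,z):
    q=fat(d,*p,z); print(n,np.round(q[:2]*1000,1),'X,Y',X@q[:2],Y@q[:2]-t); return q
show('car far',a(188,60),.036);show('car near',a(191,380),.036)
show('car base far',a(192,60),.036)
zt=.1295-.055+.028
show('plate -x end L',a(199,104),zt);show('R',a(244,104),zt);show('L',a(202,390),zt);show('R',a(245,390),zt)
show('fence L',a(306,58),.0385);show('fence near',a(297,430),.0385)
show('fence base',a(297,90),.012)
show('knob',a(446,326),.07)
```

```text
car far [509.8 -82.7] X,Y 0.49816056165719524 -0.008609531401504583
car near [618.2 -71.1] X,Y 0.6071032130087206 -0.008581576861990792
car base far [509.7 -81.4] X,Y 0.4981765425244859 -0.007325466529954722
plate -x end L [526.4 -75.1] X,Y 0.5154663621379657 -0.002834679695326414
R [525.4 -65.2] X,Y 0.5154642043502239 0.007101961313339428
L [593.5 -67.7] X,Y 0.5829662632037699 -0.002596204536122443
R [592.4 -57.3] X,Y 0.5829699747487981 0.007855607486324398
fence L [505.1 -45.4] X,Y 0.49738179961818696 0.02901910207971363
fence near [632.6 -31.4] X,Y 0.6256854818993517 0.029335833305261086
fence base [513.8 -44.2] X,Y 0.5062134813963894 0.029211565441507242
knob [579.8   3.2] X,Y 0.5768399229211505 0.06933387639397515
```

>>> carry_out(targets=[[[1,4.5,-2.6,0,0,0,0],[1,4.5,-2.6,-20,0,0,0],[1,4.5,-2.6,-40,0,0,0],[1,4.5,-2.6,-52,0,0,0],[1,4.5,-2.6,-57,0,0,0],[1,4.5,-2.6,-60,0,0,0],[1,4.5,-2.6,-62,0,0,0],[1,4.5,-2.6,-62,0,0,0]]])

```text
time_s: 6.7
position: [0.6096, -0.0675, 0.0674]
tool_rot: [[0.994, 0.001, -0.106], [0.106, -0.0, 0.994], [0.001, -1.0, -0.0]]
ft_force: [-0.1, 0.1, -1.1]
grip_width: 0.009
```

Run:
```python
from h import *
import pickle
d=cam('wrist'); save(d,'w6.png');pickle.dump(d,open('w6.pkl','wb'))
o=env.observe(); print(o['time_s'],o['position'],o['grip_width'],o['ft_force'],o['wrist_torque'])
```

```text
6.75 [ 0.60958288 -0.06755032  0.06762109] 0.009341190893799487 [-1.31061385 -0.02077396 -0.61373738] [-0.04086232  0.01522338 -0.04256218]
```

View pics/w6.png

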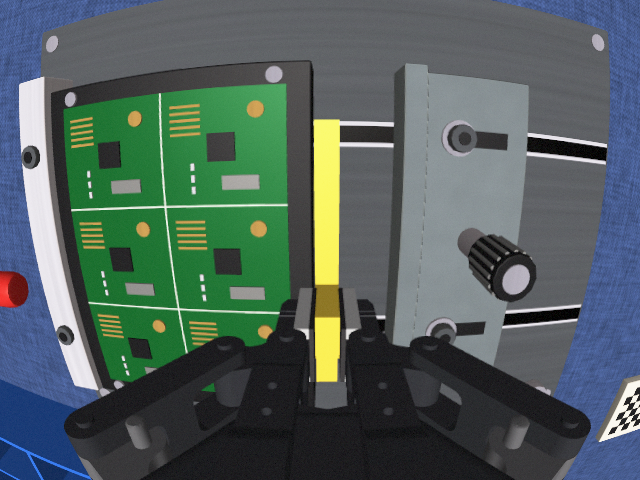

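>>> carry_out(targets=[[[1,0,0,-1,0,0,0],[1,0,0,-1,0,0,0],[1,0,0,-2,0,0,0],[1,0,0,-2,0,0,0]]])

```text
time_s: 7.08
position: [0.6097, -0.0677, 0.0671]
tool_rot: [[0.994, 0.003, -0.106], [0.106, -0.001, 0.994], [0.002, -1.0, -0.001]]
ft_force: [-4.0, 0.5, 13.8]
grip_width: 0.0087
```

>>> carry_out(targets=[[[0.75,0,0,2,0,0,0],[0.75,0,0,2,0,0,0],[0.75,0,0,2,0,0,0],[0.75,0,0,2,0,0,0],[0.72,0,0,12,0,0,0],[0.72,0,0,32,0,0,0],[0.72,0,0,62,0,0,0],[0.72,0,0,92,0,0,0],[0.72,0,0,92,0,0,0]]])

```text
time_s: 7.83
position: [0.6113, -0.0681, 0.1635]
tool_rot: [[0.994, 0.01, -0.106], [0.106, -0.003, 0.994], [0.01, -1.0, -0.004]]
ft_force: [1.1, -0.2, 1.0]
grip_width: 0.0239
```

Run:
```python
from h import *
import pickle
d=cam('wrist'); save(d,'w7.png');pickle.dump(d,open('w7.pkl','wb'))
cv2.imwrite('pics/w7z.png',cv2.resize(cv2.imread('pics/w7.png')[60:400,200:520],None,fx=1.75,fy=1.75,interpolation=cv2.INTER_CUBIC))
o=env.observe(); print(o['time_s'],o['position'],o['grip_width'],o['ft_force'],o['wrist_torque'])
```

```text
7.8833 [ 0.61038592 -0.06778879  0.16054179] 0.02388562468885779 [-0.06973741  0.16112979 -0.73476634] [ 0.0392556  -0.00921722 -0.0454252 ]
```

View pics/w7z.png

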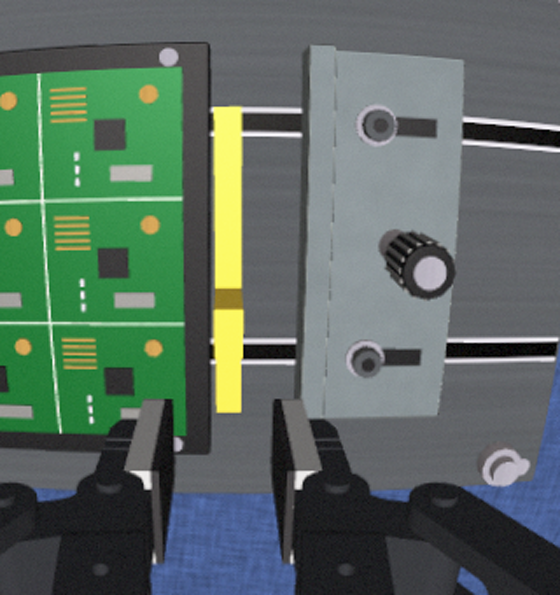

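Run:
```python
from h import *
import pickle
d=pickle.load(open('w7.pkl','rb'))
a=lambda X,Y:(200+X/1.75-.3,60+Y/1.75-.3)
th=np.radians(6.1);X=np.array([np.cos(th),np.sin(th)]);Y=np.array([-X[1],X[0]])
t=Y@np.array([.6104,-.0678])
def show(n,p,z):
    q=fat(d,*p,z); print(n,np.round(q[:2]*1000,1),'X,Y',X@q[:2],Y@q[:2]-t); return q
show('car far',a(210,43),.036);show('car near',a(209,455),.036)
show('plate -x end L',a(214,108),.04);show('R',a(242,108),.04);show('L',a(216,412),.04);show('R',a(241,412),.04)
show('fence L',a(309,47),.0385);show('fence near',a(297,412),.0385)
show('knob',a(430,272),.07)
```

```text
car far [508.3 -82.5] X,Y 0.49665424720106094 -0.0037755094614376206
car near [676.7 -65.8] X,Y 0.6658377759816569 -0.005087410616519322
plate -x end L [533.  -78.3] X,Y 0.5216265258088422 -0.0022496314460846156
R [531.9 -68.1] X,Y 0.521616218664373 0.008053867197070269
L [653.8 -65.1] X,Y 0.6431549791273609 -0.0018932983968796002
R [652.7 -54.8] X,Y 0.6431506477103172 0.008434293897113615
fence L [505.7 -45.9] X,Y 0.49795808721837054 0.03290933920916045
fence near [651.  -31.4] X,Y 0.6440153948355183 0.03187243594857243
knob [579.4   2.5] X,Y 0.5764258000589643 0.07314505912766779
```

>>> carry_out(targets=[[[0.55,-142,388.5,0,0,0,8.3],[0.55,-142,388.5,0,0,0,8.3],[0.55,-142,388.5,0,0,0,8.3],[0.55,-142,388.5,0,0,0,8.3],[0.55,-142,388.5,0,0,0,8.3],[0.55,-142,388.5,0,0,0,8.3],[0.55,-142,388.5,0,0,0,8.3],[0.55,-142,388.5,0,0,0,8.3],[0.55,-142,388.5,0,0,0,8.3],[0.55,-142,388.5,0,0,0,8.3],[0.55,-142,388.5,0,0,0,8.3],[0.55,-142,388.5,0,0,0,8.3],[0.55,-142,388.5,0,0,0,8.3],[0.55,-142,388.5,-30,0,0,8.3],[0.55,-142,388.5,-60,0,0,8.3],[0.55,-142,388.5,-80,0,0,8.3],[0.55,-142,388.5,-97.5,0,0,8.3],[0.55,-142,388.5,-97.5,0,0,8.3],[0.55,-142,388.5,-97.5,0,0,8.3]]])

```text
time_s: 9.47
position: [0.4676, 0.3198, 0.059]
tool_rot: [[0.969, -0.002, -0.246], [0.246, -0.001, 0.969], [-0.002, -1.0, -0.0]]
ft_force: [-0.4, 0.1, 0.5]
grip_width: 0.038
```

Run:
```python
from h import *
d=cam('wrist'); save(d,'w8.png'); o=env.observe(); print(o['time_s'],o['position'],o['grip_width'],o['ft_force'])
R=o['tool_rot'];print(np.degrees(np.arctan2(R[1,0],R[0,0])))
```

```text
9.5167 [0.46801178 0.32022068 0.05999818] 0.0380700014225497 [ 0.54233386 -0.05284213  0.50984178]
14.273148622503383
```

View pics/w8.png

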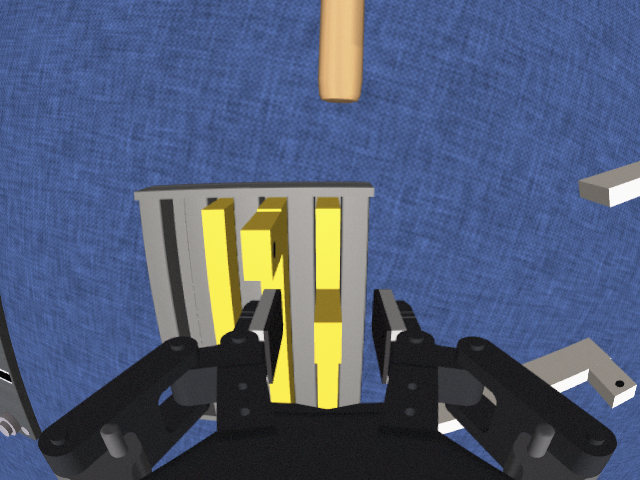

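>>> carry_out(targets=[[[1,0,0,0,0,0,0],[1,0,0,0,0,0,0],[1,0,0,0,0,0,0],[1,0,0,0,0,0,0],[1,0,0,0,0,0,0],[1,0,0,0,0,0,0],[1,0,0,0,0,0,0],[1,0,0,0,0,0,0]]])

```text
time_s: 10.18
position: [0.4677, 0.3211, 0.0605]
tool_rot: [[0.969, 0.002, -0.248], [0.248, 0.0, 0.969], [0.002, -1.0, -0.0]]
ft_force: [-1.1, -0.8, 6.5]
grip_width: 0.0088
```

>>> carry_out(targets=[[[1,0,0,5,0,0,0],[1,0,0,15,0,0,0],[1,0,0,35,0,0,0],[1,0,0,65,0,0,0],[1,0,0,100,0,0,0],[1,0,0,100,0,0,0],[1,0,0,100,0,0,0]]])

```text
time_s: 10.77
position: [0.4677, 0.3213, 0.1616]
tool_rot: [[0.969, 0.004, -0.248], [0.248, 0.002, 0.969], [0.004, -1.0, 0.001]]
ft_force: [0.0, 0.3, -1.2]
grip_width: 0.0094
```

>>> carry_out(targets=[[[1,106.5,-377.5,0,0,0,-8.3],[1,106.5,-377.5,0,0,0,-8.3],[1,106.5,-377.5,0,0,0,-8.3],[1,106.5,-377.5,0,0,0,-8.3],[1,106.5,-377.5,0,0,0,-8.3],[1,106.5,-377.5,0,0,0,-8.3],[1,106.5,-377.5,0,0,0,-8.3],[1,106.5,-377.5,0,0,0,-8.3],[1,106.5,-377.5,0,0,0,-8.3],[1,106.5,-377.5,0,0,0,-8.3],[1,106.5,-377.5,0,0,0,-8.3],[1,106.5,-377.5,0,0,0,-8.3],[1,106.5,-377.5,-25,0,0,-8.3],[1,106.5,-377.5,-25,0,0,-8.3],[1,106.5,-377.5,-25,0,0,-8.3]]])

```text
time_s: 12.02
position: [0.5727, -0.055, 0.1334]
tool_rot: [[0.994, -0.004, -0.107], [0.107, 0.001, 0.994], [-0.003, -1.0, 0.002]]
ft_force: [0.9, 0.1, -0.3]
grip_width: 0.0086
```

Run:
```python
from h import *
import pickle
d=cam('wrist'); save(d,'w9.png');pickle.dump(d,open('w9.pkl','wb'))
cv2.imwrite('pics/w9z.png',cv2.resize(cv2.imread('pics/w9.png')[60:400,200:520],None,fx=1.75,fy=1.75,interpolation=cv2.INTER_CUBIC))
o=env.observe(); print(o['time_s'],o['position'],o['grip_width'],o['ft_force'],o['wrist_torque'])
R=o['tool_rot'];print(np.degrees(np.arctan2(R[1,0],R[0,0])))
```

```text
12.0667 [ 0.57334498 -0.05531347  0.13443561] 0.008985720635570531 [-0.0209176   0.19558468 -1.19733695] [ 0.01328856 -0.03216962 -0.00053839]
6.1447182427629325
```

View pics/w9z.png

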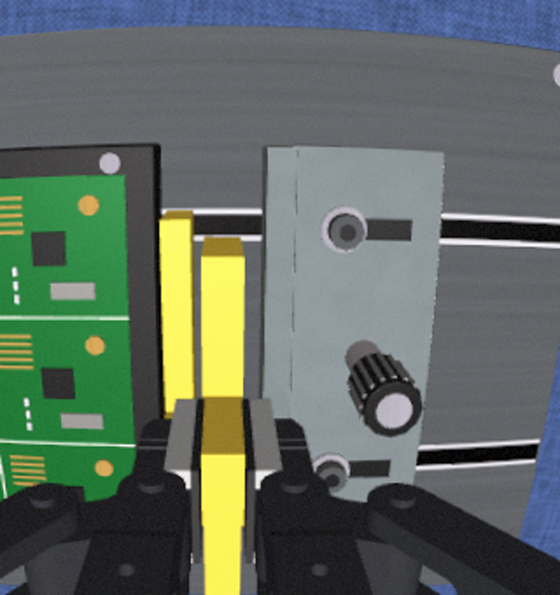

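>>> carry_out(targets=[[[1,0,-0.5,-20,0,0,0],[1,0,-0.5,-40,0,0,0],[1,0,-0.5,-55,0,0,0],[1,0,-0.5,-62,0,0,0],[1,0,-0.5,-65,0,0,0],[1,0,-0.5,-67,0,0,0],[1,0,-0.5,-68,0,0,0],[1,0,-0.5,-69,0,0,0],[1,0,-0.5,-69,0,0,0]]])

```text
time_s: 12.82
position: [0.5741, -0.0569, 0.0675]
tool_rot: [[0.994, 0.002, -0.106], [0.106, -0.001, 0.994], [0.002, -1.0, -0.001]]
ft_force: [-3.4, 1.2, 10.4]
grip_width: 0.0091
```

Run:
```python
from h import *
d=cam('wrist'); save(d,'w10.png')
o=env.observe(); print(o['time_s'],o['position'],o['grip_width'],o['ft_force'],o['wrist_torque'])
```

```text
12.8667 [ 0.5740942  -0.05693276  0.0674752 ] 0.008702276982827339 [-3.72704772  1.35636928  8.25697872] [ 0.2166051   0.56443528 -0.01321423]
```

View pics/w10.png

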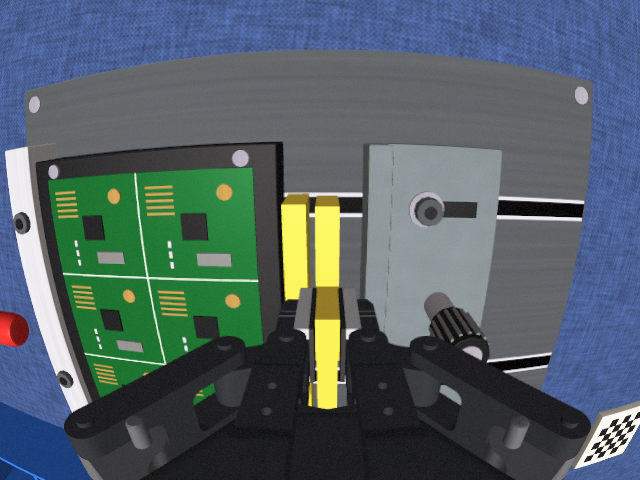

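>>> carry_out(targets=[[[0.75,0,0,2,0,0,0],[0.75,0,0,2,0,0,0],[0.75,0,0,2,0,0,0],[0.75,0,0,2,0,0,0],[0.72,0,0,12,0,0,0],[0.72,0,0,32,0,0,0],[0.72,0,0,62,0,0,0],[0.72,0,0,92,0,0,0],[0.72,-25,10,92,0,0,0],[0.72,-25,10,92,0,0,0],[0.72,-25,10,92,0,0,0]]])

```text
time_s: 13.78
position: [0.5482, -0.0467, 0.1582]
tool_rot: [[0.994, 0.001, -0.106], [0.106, -0.0, 0.994], [0.001, -1.0, -0.0]]
ft_force: [0.5, -0.5, -0.1]
grip_width: 0.0241
```

Run:
```python
from h import *
import pickle
d=cam('wrist'); save(d,'w11.png');pickle.dump(d,open('w11.pkl','wb'))
cv2.imwrite('pics/w11z.png',cv2.resize(cv2.imread('pics/w11.png')[60:400,200:520],None,fx=1.75,fy=1.75,interpolation=cv2.INTER_CUBIC))
o=env.observe(); print(o['time_s'],o['position'],o['grip_width'],o['ft_force'],o['wrist_torque'])
```

```text
13.8333 [ 0.54874303 -0.04700809  0.15772456] 0.024247336210894192 [-0.54626231 -0.91470945 -0.10004986] [ 0.00248763 -0.00174636 -0.01789697]
```

View pics/w11z.png

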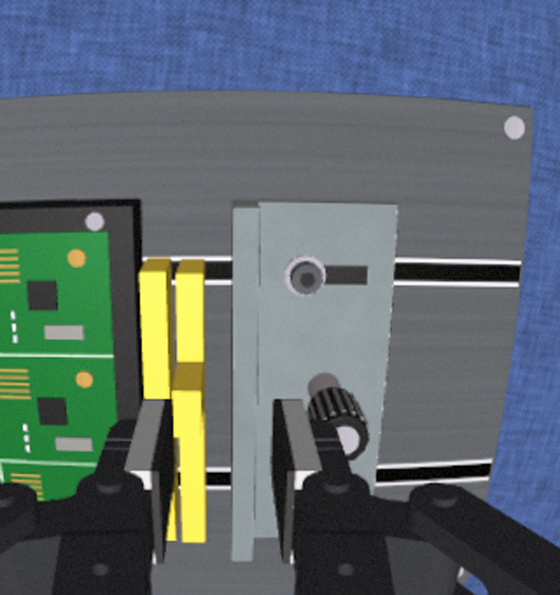

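>>> carry_out(targets=[[[0.55,31,47.5,0,0,0,0],[0.55,31,47.5,0,0,0,0],[0.55,31,47.5,0,0,0,0],[0.55,31,47.5,-30,0,0,0],[0.55,31,47.5,-60,0,0,0],[0.55,31,47.5,-60,0,0,0]]], squeeze=60)

```text
time_s: 14.33
position: [0.5772, 0.0005, 0.0921]
tool_rot: [[0.994, -0.01, -0.106], [0.106, 0.002, 0.994], [-0.01, -1.0, 0.003]]
ft_force: [-1.4, -0.1, -0.6]
grip_width: 0.0385
```

Run:
```python
from h import *
d=cam('wrist'); save(d,'w12.png')
o=env.observe(); print(o['time_s'],o['position'],o['grip_width'],o['ft_force'],o['wrist_torque'])
```

```text
14.3833 [5.78425675e-01 2.27438631e-04 9.50049461e-02] 0.03799262958787754 [-0.03238056  0.48508961  0.64482751] [-0.00513651  0.03415301  0.03030215]
```

View pics/w12.png

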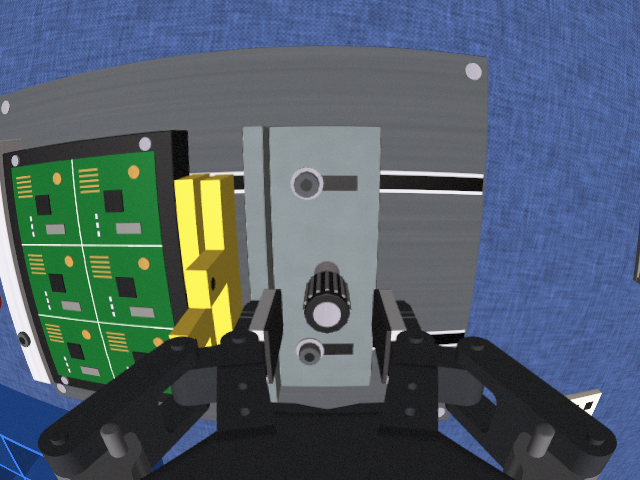

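Run:
```python
from h import *
d=cam('wrist'); o=env.observe(); print(o['position'], fat(d,327,314,.070), fproj(d,[o['position']+np.array([0,0,-.022])]))
```

```text
[5.79592447e-01 5.71867931e-05 9.70937516e-02] [0.58259026 0.00250373 0.07      ] [[322.02931307 312.77929195]]
```

>>> carry_out(targets=[[[0.55,1,0.3,-15,0,0,0],[0.55,1,0.3,-30,0,0,0],[0.55,1,0.3,-35,0,0,0],[0.55,1,0.3,-35,0,0,0],[0.7,1,0.3,-35,0,0,0],[0.9,1,0.3,-35,0,0,0],[0.9,1,0.3,-35,0,0,0],[0.9,1,0.3,-35,0,0,0],[0.9,1,0.3,-35,0,0,0],[0.9,1,0.3,-35,0,0,0],[0.9,1,0.3,-35,0,0,0]]])

```text
time_s: 15.35
position: [0.5814, 0.0005, 0.064]
tool_rot: [[0.994, 0.003, -0.106], [0.106, -0.001, 0.994], [0.003, -1.0, -0.001]]
ft_force: [-1.3, 0.6, 7.2]
grip_width: 0.0183
```

>>> carry_out(targets=[[[0.9,0.2,-2,0,0,0,0],[0.9,0.4,-4,0,0,0,0],[0.9,0.6,-6,0,0,0,0],[0.9,0.8,-7.5,0,0,0,0],[0.9,0.9,-8.5,0,0,0,0],[0.9,1.0,-9.5,0,0,0,0],[0.9,1.1,-10.5,0,0,0,0],[0.9,1.2,-11.5,0,0,0,0],[0.9,1.3,-12.5,0,0,0,0],[0.9,1.3,-12.5,0,0,0,0]]])

```text
time_s: 16.18
position: [0.5827, -0.0119, 0.064]
tool_rot: [[0.994, 0.003, -0.106], [0.106, -0.001, 0.994], [0.003, -1.0, -0.001]]
ft_force: [-1.8, 0.4, 6.1]
grip_width: 0.0182
```

Run:
```python
from h import *
d=cam('wrist'); save(d,'w13.png'); s=cam('scene'); save(s,'s13.png')
cv2.imwrite('pics/s13z.png',cv2.resize(cv2.imread('pics/s13.png')[190:310,180:350],None,fx=4.4,fy=4.4,interpolation=cv2.INTER_CUBIC))
o=env.observe(); print(o['time_s'],o['position'],o['grip_width'],o['ft_force'],o['wrist_torque'])
```

```text
16.2833 [ 0.58270195 -0.01186803  0.06395188] 0.01826469670189084 [-0.14816026 -0.410559    6.69080467] [0.10565541 0.19613913 0.0440165 ]
```

View pics/w13.png

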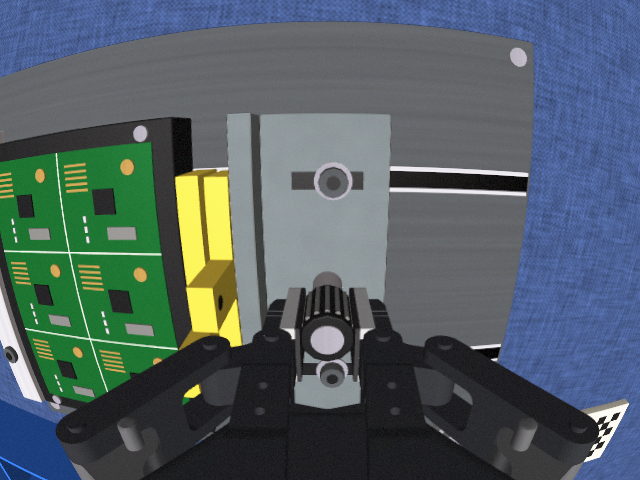

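View pics/s13z.png

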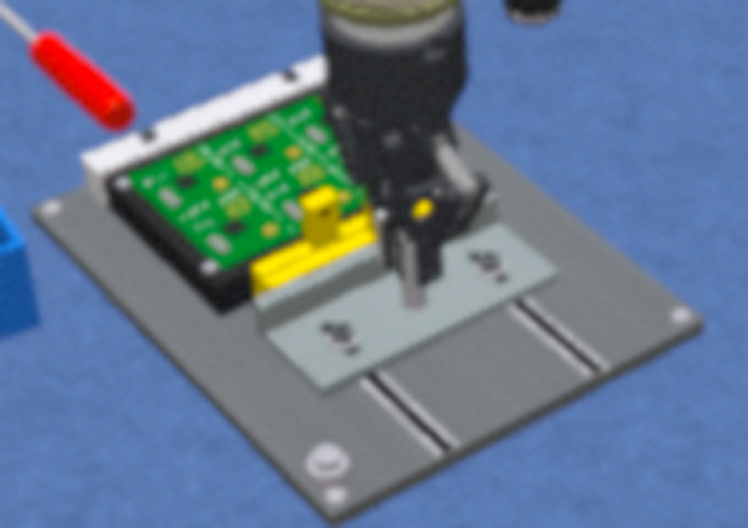

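>>> carry_out(targets=[[[0.9,0.1,-1,0,0,0,0],[0.9,0.2,-2,0,0,0,0],[0.9,0.3,-3,0,0,0,0],[0.9,0.4,-3.5,0,0,0,0],[0.9,0.4,-4,0,0,0,0],[0.9,0.5,-4.5,0,0,0,0],[0.9,0.5,-4.5,0,0,0,0]]])

```text
time_s: 16.87
position: [0.5832, -0.0162, 0.064]
tool_rot: [[0.994, 0.003, -0.106], [0.106, -0.0, 0.994], [0.003, -1.0, -0.001]]
ft_force: [-1.6, 2.1, 7.5]
grip_width: 0.0184
```

>>> carry_out(targets=[[[0.9,0.1,-0.5,0,0,0,0],[0.9,0.1,-1,0,0,0,0],[0.9,0.1,-1,0,0,0,0]]])

```text
time_s: 17.12
position: [0.5832, -0.0167, 0.064]
tool_rot: [[0.994, 0.003, -0.106], [0.106, 0.0, 0.994], [0.003, -1.0, 0.0]]
ft_force: [-0.1, 3.8, 7.8]
grip_width: 0.0186
```

>>> carry_out(targets=[[[0.9,0.1,-0.5,0,0,0,0],[0.9,0.1,-1,0,0,0,0],[0.9,0.1,-1,0,0,0,0]]])

```text
time_s: 17.37
position: [0.5833, -0.0176, 0.064]
tool_rot: [[0.994, 0.003, -0.106], [0.106, 0.001, 0.994], [0.003, -1.0, 0.0]]
ft_force: [-1.4, 4.7, 6.5]
grip_width: 0.0182
```

>>> carry_out(targets=[[[0.9,0.1,-0.5,0,0,0,0],[0.9,0.1,-1,0,0,0,0],[0.9,0.1,-1,0,0,0,0]]])

```text
time_s: 17.62
position: [0.5834, -0.0185, 0.064]
tool_rot: [[0.994, 0.003, -0.106], [0.106, 0.001, 0.994], [0.003, -1.0, 0.0]]
ft_force: [0.0, 4.9, 7.4]
grip_width: 0.0181
```

>>> carry_out(targets=[[[0.9,0.1,-0.5,0,0,0,0],[0.9,0.1,-1,0,0,0,0],[0.9,0.1,-1,0,0,0,0]]])

```text
time_s: 17.87
position: [0.5835, -0.0194, 0.064]
tool_rot: [[0.994, 0.003, -0.106], [0.106, 0.001, 0.994], [0.003, -1.0, 0.001]]
ft_force: [-0.7, 6.3, 7.0]
grip_width: 0.0181
```

>>> carry_out(targets=[[[0.9,0.1,-0.5,0,0,0,0],[0.9,0.1,-1,0,0,0,0],[0.9,0.1,-1,0,0,0,0],[0.9,0.1,-1,0,0,0,0]]])

```text
time_s: 18.2
position: [0.5835, -0.0195, 0.064]
tool_rot: [[0.994, 0.002, -0.106], [0.106, 0.002, 0.994], [0.003, -1.0, 0.002]]
ft_force: [-0.8, 10.1, 8.4]
grip_width: 0.0185
```

>>> carry_out(targets=[[[0.9,0,-0.5,0,0,0,0],[0.9,0,-1,0,0,0,0],[0.9,0,-1,0,0,0,0],[0.9,0,-1,0,0,0,0]]])

```text
time_s: 18.53
position: [0.5835, -0.0196, 0.064]
tool_rot: [[0.994, 0.003, -0.106], [0.106, 0.004, 0.994], [0.003, -1.0, 0.004]]
ft_force: [0.1, 15.2, 8.7]
grip_width: 0.018
```

>>> carry_out(targets=[[[0.9,0,-0.5,0,0,0,0],[0.9,0,-1.2,0,0,0,0],[0.9,0,-1.2,0,0,0,0],[0.9,0,-1.2,0,0,0,0],[0.9,0,-1.2,0,0,0,0],[0.9,0,-1.2,0,0,0,0]]])

```text
time_s: 19.03
position: [0.5835, -0.0196, 0.064]
tool_rot: [[0.994, 0.003, -0.106], [0.106, 0.006, 0.994], [0.003, -1.0, 0.005]]
ft_force: [1.0, 20.8, 9.5]
grip_width: 0.0182
```

Run:
```python
from h import *
import pickle
d=cam('wrist'); save(d,'w14.png');pickle.dump(d,open('w14.pkl','wb')); s=cam('scene'); save(s,'s14.png');t=cam('top');save(t,'t14.png')
cv2.imwrite('pics/s14z.png',cv2.resize(cv2.imread('pics/s14.png')[190:310,180:350],None,fx=4.4,fy=4.4,interpolation=cv2.INTER_CUBIC))
o=env.observe(); print(o['time_s'],o['position'],o['grip_width'],o['ft_force'],o['wrist_torque'])
```

```text
19.1833 [ 0.58346711 -0.01962435  0.06394666] 0.01822553086126278 [ 0.78397923 22.34299971  8.65681641] [ 3.20673348 -0.10985914 -0.04483081]
```

View pics/w14.png

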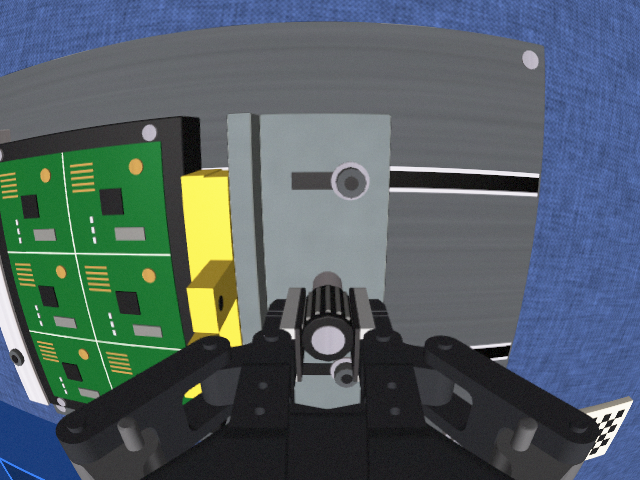

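View pics/s14z.png

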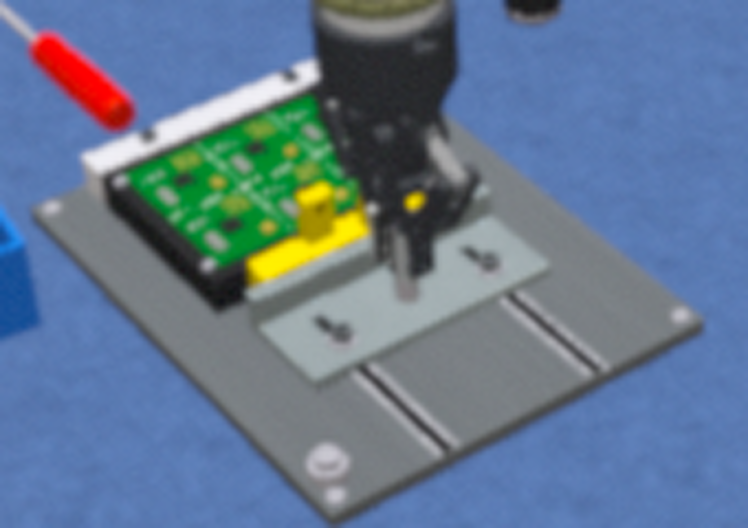

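View pics/t14.png

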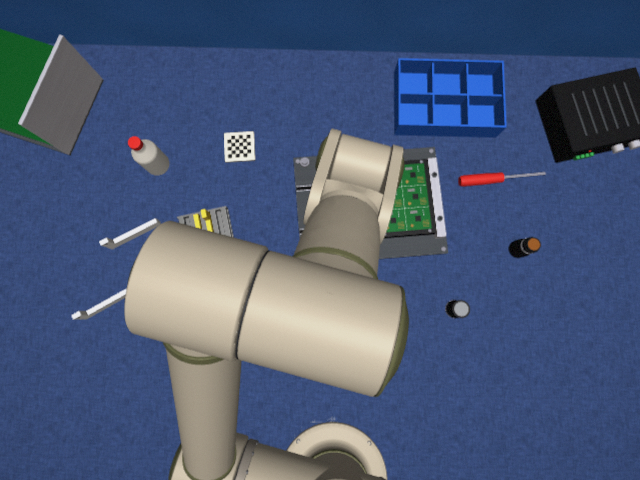

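Run:
```python
import cv2,numpy as np
a=cv2.imread('pics/top0.png')[150:250,390:455];b=cv2.imread('pics/t14.png')[150:250,390:455]
cv2.imwrite('pics/cmp.png',cv2.resize(np.hstack([a,b]),None,fx=5.8,fy=5.8,interpolation=cv2.INTER_CUBIC))
a=cv2.imread('pics/scene0.png')[195:275,190:300];b=cv2.imread('pics/s14.png')[195:275,190:300]
cv2.imwrite('pics/cmps.png',cv2.resize(np.vstack([a,b])[:, :70],None,fx=3.7,fy=3.7,interpolation=cv2.INTER_CUBIC))
A=cv2.imread('pics/top0.png',0);B=cv2.imread('pics/t14.png',0)
for y in (195,205,215,225): print(A[y,424:446].tolist(),B[y,424:446].tolist(),sep='\n')
```

```text
[102, 104, 79, 62, 56, 56, 72, 100, 231, 239, 239, 237, 237, 238, 238, 239, 239, 162, 94, 100, 99, 97]
[79, 82, 80, 69, 52, 43, 46, 56, 191, 209, 209, 205, 202, 204, 208, 208, 209, 133, 76, 80, 78, 77]
[104, 103, 104, 87, 67, 55, 59, 68, 100, 178, 232, 240, 239, 238, 238, 238, 240, 239, 185, 110, 95, 100]
[83, 86, 83, 92, 92, 63, 45, 44, 50, 140, 198, 211, 208, 206, 206, 205, 209, 209, 150, 87, 79, 79]
[106, 107, 104, 106, 94, 70, 59, 61, 64, 97, 125, 227, 240, 241, 227, 213, 214, 224, 237, 216, 136, 100]
[99, 84, 83, 85, 82, 82, 59, 45, 44, 48, 72, 186, 209, 210, 192, 174, 175, 184, 205, 174, 113, 80]
[142, 140, 133, 131, 113, 101, 77, 60, 61, 66, 75, 79, 222, 237, 238, 239, 238, 238, 239, 238, 231, 151]
[107, 105, 105, 99, 103, 91, 86, 70, 53, 47, 48, 40, 181, 206, 208, 208, 205, 205, 205, 210, 198, 119]
```

View pics/cmp.png

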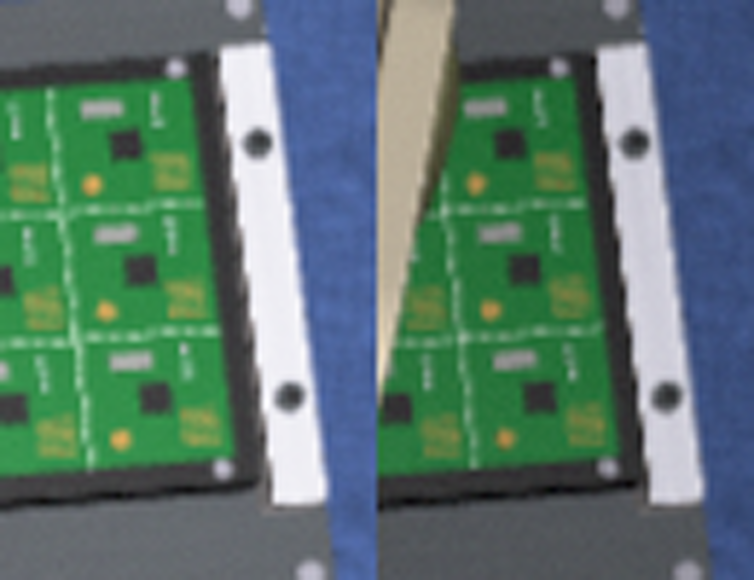

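View pics/cmps.png

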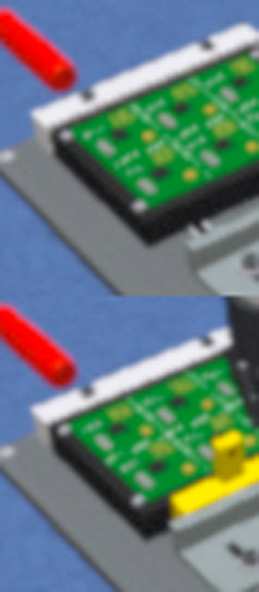

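>>> carry_out(targets=[[[0.9,0,0,0,0,0,0],[0.9,0,0,0,0,0,0],[0.9,0,0,0,0,0,0],[0.9,0,0,0,0,0,0],[0.9,0,0,0,0,0,0],[0.9,0,0,0,0,0,0]]])

```text
time_s: 19.68
position: [0.5835, -0.0196, 0.064]
tool_rot: [[0.994, 0.003, -0.106], [0.106, 0.006, 0.994], [0.003, -1.0, 0.005]]
ft_force: [1.1, 21.9, 9.5]
grip_width: 0.0182
```

Run:
```python
from h import *
o=env.observe(); print(o['time_s'],o['position'],o['ft_force'],o['qvel'].round(2))
print(env.close_job())
```

```text
19.6833 [ 0.58348051 -0.0196431   0.06397198] [ 1.0855053  21.94343336  9.51096039] [-0.01 -0.02  0.11  0.16 -0.05 -0.07]
the job is handed in; nothing more can be done
None
```

I stood two yellow plates, C and B, seated side by side in the gap. I then gripped the fence knob and pushed the fence onto them. The job was handed in at 19.7 s with a steady push of about 22 N on the knob.

**Clamping:** the fence stopped moving at about 20 mm of its 24 mm travel by the arm's position, and the force then climbed from 6 N to 22 N. In the top view the carrier had moved about 3 mm and its edge now meets the fixed fence.

**Plates and surroundings:** both plates were upright and parallel in the last wrist picture. Plates A and D are still in the rack, and no bystander in view had visibly moved.

**Disagreements:**
- **Fence travel:** judged from the screw's place in its slot, it came out nearer 21.5 mm than 20 mm; both are under the 23.5 mm limit.
- **Wrist camera:** it read about 2.3 mm too far in +y, so I corrected for that.
- **Upward force:** about 7 to 9 N stayed on the tool while it gripped the knob, cause not found.

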